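# Press a dowel pin home with bench locking pliers

## Robot

A 6-joint arm with a two-finger parallel gripper is mounted at the origin on a cart in front of the work surface, level with it; the furniture and walls round the work are solid. World frame = base frame: x ahead of the robot, y to its left, z up, the work surface at z = 0. Lengths are in m, angles in rad, forces in N, time in s.
With the tool pointing down it reaches from about 0.35 to 0.875 m from the base axis. Payload 4.2 kg.
Tool frame: the origin (TCP) lies at the very end of the fingers, on their centre line; the grasp point (between the pads) lies 19 mm behind it (ctrl.hold_point_z is the distance from the TCP to the grasp point, in m); z points along the fingers, y is the direction in which the jaws open and shut (so a half turn about z gives the same grasp; the last joint's range is limited). The gripper opens to 85 mm and grips with 20 to 120 N. Pads are 22 mm wide; open, the fingers measure 114 mm over their backs; the gripper's body (76 mm by 85 mm) begins 54 mm behind the grasp point. The pads swing forward as they close: fully open they stand 13 mm farther back than shut.
Start: joints at [1.43, 0.385, 0.008, 0, -1.194, -0.259], TCP at [0.243, 0.576, 0.231] pointing down, gripper open.
Joint ranges: [-3.14, 3.14], [-1.21, 2.06], [-1.07, 1.41], [-3.16, 2.05], [-2.99, -0.16], [-3.1, 3.1]. Speed limits (rad/s): [2.79, 2.79, 3.14, 3.14, 3.14, 3.14].

## Interface

Orientations are given as a rotation vector (axis times angle).
In Python, from workcell import ctrl gives the robot as it stands. The module is installed in compiled form; this text tells all that it offers.
- The arm moves only by the tool drive_tool, never from a script. Its argument "rows" is a list of rows, each an object with "fingers": the closure, from -1 (fully open) to 1 (shut), so that 0 is half open; "offset": the shift along the tool's x, y, z in m, a list of three; "turn": the turn about the tool's z in degrees. A call has 1 to 20 rows; each row is the pose to reach, as a shift and turn from the pose commanded when the call began, along the tool's axes at that moment; what a row does not reach only later rows make up. A row lasts 1/8 s, in which the tool goes at most 62.5 mm and 10.7 degrees, less where a joint would pass 70% of its speed; a pose out of reach is approached as far as the arm can. A call with a gripper value outside its range is refused whole. The fingers move at their own pace and stop on an object; the grip force is fixed at half the most. Time passes only in rows, so rows that repeat a pose let the fingers close. It gives the time, the measured TCP pose, the force and the opening at its end, in the units of the state.
- ctrl.state(): the state, without advancing time (a new reading comes with each control period).
- ctrl.capture(name): name is "side" or "top" or "wrist"; returns a dict with "img" (400x640x3 uint8, blue, green, red), "z_map" (400x640 float32, m along the optical axis (not along the pixel's ray), 0 where there is no reading), "fx", "fy", "cx", "cy" (pixels), "extrinsics" (4x4, takes a point from world to camera coordinates); the wrist camera has in their place "tool_from_camera" (4x4, takes a point from camera to tool coordinates, whose origin is the TCP and whose axes are the flange's). Camera axes: x right, y up, looking along -z (the intrinsics and any distortion apply to the point x, -y, -z); pixel columns grow to the right and rows downward; lengths in m; the calibration is good to about 2 mm. The wrist camera is an equidistant fisheye: a pixel r from the principal point sees the ray r / f radians off the axis. A picture is of the moment at which its call begins: read the wrist's pose just before it.
- ctrl.finish_job(): hands the job in, once; it reports no verdict.
Trained networks look in a picture, given as the dict that the camera call returned (one of the last four; its "shot" number tells which), for a name from the list of things; names that differ only in an ending like _2 or _b are one class to them, and where a whole thing is asked for, a point or a joint stands for the part that bears it (a point fixed in the world has none). Each returns a list of dicts, best first, with "score" (0 to 1); they miss things now and then, are a little off and sometimes report something else, mostly with a low value. They report only what shows in the picture. A call takes as long as a camera call. They do not tell look-alikes from the thing itself.
- ctrl.look_for(picture, name): "pixel" ([column, row] in pixels, amid what is visible of it).
- ctrl.trace(picture, name): "pixels" (400x640 bool, what is visible of it) and "pixel" ([column, row] in pixels, amid what is visible of it).
- ctrl.tip_of(picture, name): "pixel" ([column, row] in pixels: a listed point, or the origin of a listed thing).
The state is a dict: "time": time; "qpos": joint angles; "joint_velocities": joint speeds; "tau": joint torques, N m; "ee_pos": TCP position; "tcp_rot": TCP orientation; "ft_force": force on the tool from outside, world axes, zero at the start; "torque": the same for the moment, N m; "gripper_width": finger opening in m.
Only numpy, scipy, OpenCV 4.12 (cv2) and the standard library are available. Lean on these libraries where they do the work, as an engineer would, in place of code of your own. Each camera call takes 0.05 s, during which the arm holds its last target. There are 200 camera calls.

## Task

Press the dowel pin into the aluminium block with the bench-mounted locking pliers: stand the block on the small table between the open jaws, square, pin towards the moving jaw, and slide it in until it bears lightly on the stop screw; hold that light push (about 7 N, never over 25 N) for half a second. Squeeze the handle in, without forcing it (never over 45 N), until it goes over centre and stays locked by itself when let go, with the pin pressed in. Then pull the release lever outward so that the jaws spring fully open, leaving the block standing home and the other things undisturbed.

Things in the scene. Friction and masses are not known exactly. Their poses are not given: they have to be found in the camera images.
- pliers: Fixed half of flat-lying locking pliers, bolted down on a dark plate 262x52x8 mm (x -147..115, y -34..18). Origin on the bench top; +x from handles to jaw mouth, +y from fixed to moving half, z up. All hinges are vertical. Fixed handle: bar x -145..-33, y -20..-8, z 38..54 mm, free below but for posts at x -120, -45, 0. Fixed jaw's flat anvil face: y -13, x 35..60, z 40..52. Highest part: z 58.
- nest (a point): Point on the flat nest table between the jaws (table x 25..99, y -22..18, top 24 mm over the bench), at (48, 0, 24) mm in the pliers' frame, same axes. Home, the block's origin lies here, axes equal, with a mid-set stop screw (else up to 3 mm off in x). Jaws open, the moving jaw's flat pad (20 mm wide) is 24 mm away in +y, 22 mm up: 3 to 4 mm of play in y. The mouth is open towards +x.
- stop: Steel stop block on the nest table at its throat end, 8x17x28 mm, top 52 mm over the bench; origin on the table at (23, 0, 24) mm in the pliers' frame, its +x face at x 27 mm. A dark stop screw, 7 mm thick, 22 mm above the table, sticks out of that face towards +x by an unknown 3 to 9 mm (it stays set): slide the block in -x until the screw is felt. It bears 25 N at most.
- block: Loose aluminium holder block, 30 (x) x 26 (y) x 52 (z) mm, 0.09 to 0.17 kg, standing upright on the bench. A steel pin 8 mm thick stands out of its +y face, 22 mm above the underside. Origin: centre of its underside. To clear stop, jaws and linkage in the nest, hold it by its upper 18 mm.
- pin (a joint): How far the pin has been pushed into the block (m): 0 = stands 6 mm proud, 0.006 = flush. It is stiff (about 7 N) and stays where it is pressed. A locked jaw leaves it within 1.2 mm of flush.
- handle: Moving handle, a steel bar 12 mm wide, z 38..54 mm over the bench, with a black rubber grip. Origin at its hinge, (-63, 24, 46) mm in the pliers' frame. Swings 0.434 rad inward (to -y) against the jaw spring; dead centre is 0.055 rad (4 mm at the grip) before the end stop: past it the handle stays locked, before it it springs back. It takes 8 to 18 N at the grip; over 45 N is forcing it.
- squeeze_point (a point): Centre of the rubber grip (46 mm long, 13 mm wide) of the moving handle, where to squeeze. In the pliers' frame (-129, 36, 46) mm open, (-135, 4.5, 46) mm locked. Here both handles together measure 65 mm over their outer sides when open, 31 mm when locked. Locked: below y = 6.5 mm; fully open: above y = 33 mm.
- release_lever (a joint): Angle of the release lever (rad): 0 at rest, 0.5 at its stop; pulling its tail outward (towards +y) increases it. A light spring returns it. Handle locked, its cam meets the fixed handle at about 0.17 and by about 0.3 kicks the handle back over centre; the handle then springs open by itself, away from the hand. Needs about 1 to 6 N at the tip.
- lever_tip (a point): Point on the release lever's tail, a dark steel blade 5 mm wide, z 41..51 mm over the bench, reaching 46 mm past the end of the moving handle; the point is 16 mm from the blade's end. In the pliers' frame (-180, 0, 46) mm when the handle is locked; the space beside it is free, as the fixed handle ends at x = -145.
- crucible_0: Bystander: white lidded crucible, 45 mm wide, 47 mm high.
- crucible_1: Bystander: another such crucible.
- sample_tin_4: Bystander: white tin, 58 mm wide, 34 mm high.
- vial_3: Bystander: small glass vial with white cap, 26 mm wide, 59 mm high.
- marker_1: Bystander: lying marker pen, 130 mm long.
Mind the look-alikes: they are no part of the job. Leave any purple or turquoise look-alike of the block alone.

How it is judged:
By the outcome, as a careful person would: the job done as asked, in the order asked, and still so for the second after the job is handed in, with the robot touching nothing.
It also fails if it takes over 72 s, if anything falls off the work surface, if the arm or the gripper's body presses on something with over 40 N, if the wrist force passes 120 N, or if a joint passes its speed limit or range.

## Working session

There is one attempt and no reset: what is moved stays moved. The work goes in short steps, Python scripts to look and compute and a tool call to move; the robot and the scene stay as the last step left them, time stands still between calls to the robot, and variables do not carry over. Pictures are saved under pics/ and viewed, about 8 in all and at most 12, crops included, and the job is handed in when it is done.

Besides the shell and the picture viewer there is one more tool, called after "Emit:" as name(argument=value, ...) on one line, values as JSON. drive_tool: Moves the arm, as the interface text tells. Its arguments: {"type":"object","properties":{"rows":{"type":"array"}},"required":["rows"]}

```bash
mkdir -p pics
cat > h.py <<'E'
import numpy as np, cv2
from scipy.spatial.transform import Rotation as R
from workcell import ctrl
np.set_printoptions(precision=4,suppress=True)
def world(c,px,z=None,st=None):
    """pixel -> world by depth map (z None) or plane at height z"""
    u,v=px; 
    x=(u-c["cx"])/c["fx"]; y=(v-c["cy"])/c["fy"]
    T=np.linalg.inv(c["extrinsics"])
    d=np.array([x,-y,-1.]); o=T[:3,3]; d=T[:3,:3]@d
    if z is None:
        s=c["z_map"][int(round(v)),int(round(u))]
    else: s=(z-o[2])/d[2]
    return o+s*d
def cloud(c):
    v,u=np.mgrid[0:400,0:640]; s=c["z_map"]
    P=np.stack([(u-c["cx"])/c["fx"]*s,-(v-c["cy"])/c["fy"]*s,-s],-1)
    T=np.linalg.inv(c["extrinsics"]); return P@T[:3,:3].T+T[:3,3]
E
python3 - <<'E'
from h import *
s=ctrl.state(); print(s)
for n in ["top","side"]:
    c=ctrl.capture(n); cv2.imwrite(f"pics/{n}0.png",c["img"]); print(n,[k for k in c],c["fx"],np.linalg.inv(c["extrinsics"]))
    for t in ["block","pliers","handle","release_lever","stop"]:
        for r in ctrl.look_for(c,t)[:4]: print(t,r["pixel"],round(r["score"],2),world(c,r["pixel"]))
    for t in ["squeeze_point","lever_tip","nest","block","handle"]:
        for r in ctrl.tip_of(c,t)[:4]: print("tip",t,r["pixel"],round(r["score"],2),world(c,r["pixel"]))
E
```

```text
{'time': 0.0, 'qpos': array([ 1.4296,  0.3856,  0.0066, -0.0005, -1.194 , -0.2586]), 'joint_velocities': array([-0.0016,  0.0001,  0.0006, -0.0012, -0.0007, -0.0024]), 'tau': array([  0.0012, -39.2282,  18.8405,   4.1863,  -0.0047,   0.    ]), 'ee_pos': array([0.243 , 0.5752, 0.2302]), 'tcp_rot': array([ 3.0769, -0.6236, -0.0005]), 'ft_force': array([-0.5164, -0.0988,  0.0481]), 'torque': array([ 0.0073, -0.0321, -0.013 ]), 'gripper_width': 0.08546487630137714}
top ['img', 'z_map', 'fx', 'fy', 'cx', 'cy', 'extrinsics', 'shot'] 384.3776553858557 [[-0.065   0.9773 -0.2014  0.3309]
 [-0.9979 -0.0642  0.0102 -0.0037]
 [-0.0029  0.2017  0.9795  1.1029]
 [ 0.      0.      0.      1.    ]]
block [226.3, 208.3] 0.66 [0.55   0.2416 0.0498]
block [240.0, 227.3] 0.46 [0.4932 0.2037 0.0547]
pliers [355.0, 230.9] 0.88 [ 0.465  -0.1129  0.0356]
handle [387.1, 239.9] 0.66 [ 0.432  -0.1958  0.0572]
release_lever [406.6, 246.7] 0.38 [ 0.4147 -0.2605 -0.0022]
tip squeeze_point [396.9, 241.5] 0.6 [ 0.4314 -0.2346 -0.0032]
tip lever_tip [412.6, 250.9] 0.45 [ 0.3983 -0.2632  0.0508]
tip lever_tip [270.7,
[... 701 characters left out ...]
] 0.77 [ 0.4617 -0.1447  0.0362]
handle [311.0, 258.0] 0.6 [ 0.4349 -0.1867  0.0541]
handle [404.2, 260.6] 0.22 [ 0.6213 -0.2867  0.05  ]
stop [304.1, 222.0] 0.39 [ 0.4749 -0.0732  0.0495]
tip squeeze_point [313.4, 272.3] 0.58 [ 0.4209 -0.2253  0.0537]
tip lever_tip [400.8, 267.5] 0.65 [ 0.6168 -0.2853  0.0264]
tip lever_tip [314.6, 291.3] 0.51 [ 0.419  -0.2359 -0.0015]
tip nest [302.5, 221.4] 0.76 [ 0.472  -0.0702  0.0502]
tip block [267.0, 167.3] 0.73 [0.4906 0.1936 0.025 ]
tip block [282.0, 157.6] 0.62 [0.5544 0.23   0.0129]
tip block [268.2, 194.0] 0.57 [0.4573 0.1125 0.0005]
tip handle [309.4, 249.6] 0.73 [ 0.4415 -0.166   0.0585]
tip handle [312.0, 273.0] 0.36 [ 0.4158 -0.2281  0.0574]
```

Run:
```python
import cv2, numpy as np
a=cv2.imread("pics/top0.png")[150:290,190:450]; b=cv2.imread("pics/side0.png")[110:310,220:440]
a=cv2.resize(a,None,fx=3,fy=3,interpolation=3)[:, :780]; 
b=cv2.resize(b,None,fx=3,fy=3,interpolation=3)
cv2.imwrite("pics/a.png",a);cv2.imwrite("pics/b.png",b)
```

```text
(no output)
```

View pics/a.png

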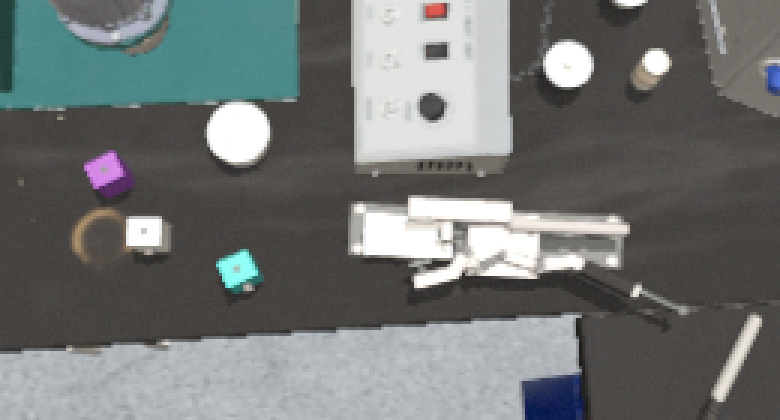

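View pics/b.png

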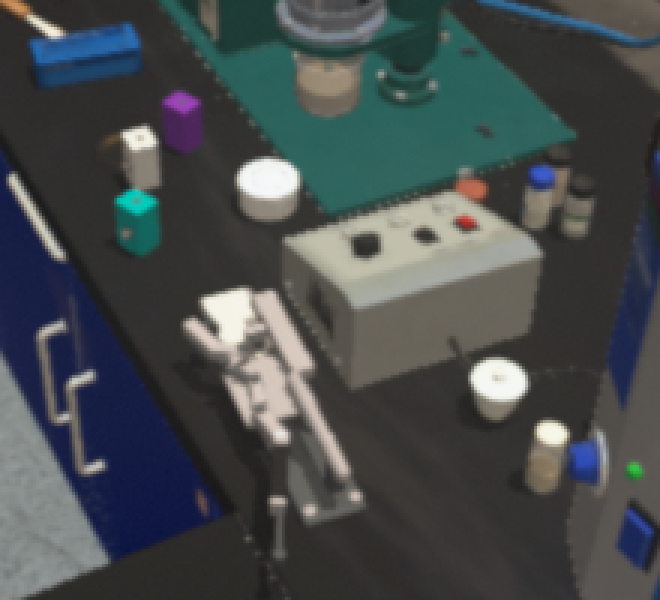

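Aluminium block is the plain one (top px ~238,227; side ~267,163); the look-alikes are purple (225,208) and turquoise (269,240). The pliers' +x points along world +y, and their +y points towards the robot. No pin shows on the block's −x or −y faces. I'll take a close look with the wrist camera.

Emit:
drive_tool(rows=[{"fingers": -1, "offset": [0.348, 0.293, -0.02], "turn": -23}, {"fingers": -1, "offset": [0.348, 0.293, -0.02], "turn": -23}, {"fingers": -1, "offset": [0.348, 0.293, -0.02], "turn": -23}, {"fingers": -1, "offset": [0.348, 0.293, -0.02], "turn": -23}, {"fingers": -1, "offset": [0.348, 0.293, -0.02], "turn": -23}, {"fingers": -1, "offset": [0.348, 0.293, -0.02], "turn": -23}, {"fingers": -1, "offset": [0.348, 0.293, -0.02], "turn": -23}, {"fingers": -1, "offset": [0.348, 0.293, -0.02], "turn": -23}, {"fingers": -1, "offset": [0.348, 0.293, -0.02], "turn": -23}, {"fingers": -1, "offset": [0.348, 0.293, -0.02], "turn": -23}, {"fingers": -1, "offset": [0.348, 0.293, -0.02], "turn": -23}])

```text
time: 2.48
ee_pos: [0.4494, 0.1712, 0.2513]
tcp_rot: [-3.142, -0.005, 0.0]
ft_force: [-0.2, -0.6, 0.1]
gripper_width: 0.0856
```

```bash
cat >> h.py <<'E'
def wrist():
    s=ctrl.state(); c=ctrl.capture("wrist")
    Tw=np.eye(4); Tw[:3,:3]=R.from_rotvec(s["tcp_rot"]).as_matrix(); Tw[:3,3]=s["ee_pos"]
    c["Twc"]=Tw@c["tool_from_camera"]; return c
def wray(c,px):
    x=(px[0]-c["cx"])/c["fx"]; y=(px[1]-c["cy"])/c["fy"]; t=np.hypot(x,y); k=np.sin(t)/max(t,1e-9)
    return np.array([x*k,-y*k,-np.cos(t)])
def ww(c,px,z=None):
    d=wray(c,px); T=c["Twc"]; o=T[:3,3]
    if z is None:
        s=c["z_map"][int(round(px[1])),int(round(px[0]))]/-d[2]; 
    else: s=(z-o[2])/(T[:3,:3]@d)[2]
    return o+s*(T[:3,:3]@d)
def wcloud(c):
    v,u=np.mgrid[0:400,0:640]; x=(u-c["cx"])/c["fx"]; y=(v-c["cy"])/c["fy"]; t=np.hypot(x,y)+1e-9
    k=np.tan(t)/t; s=c["z_map"]; P=np.stack([x*k*s,-y*k*s,-s],-1); T=c["Twc"]; return P@T[:3,:3].T+T[:3,3]
E
python3 - <<'E'
from h import *
c=wrist(); s=ctrl.state(); print(s["ee_pos"],s["tcp_rot"],s["time"],c["tool_from_camera"],c["fx"])
cv2.imwrite("pics/w1.png",c["img"])
for t in ["block","pliers","stop","handle"]:
    for r in ctrl.look_for(c,t)[:4]: print(t,r["pixel"],round(r["score"],2),ww(c,r["pixel"]))
for t in ["nest","block","squeeze_point","lever_tip","pin"]:
    for r in ctrl.tip_of(c,t)[:4]: print("tip",t,r["pixel"],round(r["score"],2),ww(c,r["pixel"]))
E
```

```text
[0.4494 0.1712 0.2513] [-3.1415 -0.0051  0.    ] 2.525 [[-0.      0.9494  0.314   0.0806]
 [ 1.      0.0001 -0.0003 -0.0011]
 [-0.0003  0.314  -0.9494 -0.1428]
 [ 0.      0.      0.      1.    ]] 309.70691628693146
block [288.5, 130.1] 0.83 [0.4995 0.2115 0.0523]
block [361.2, 165.0] 0.73 [0.4601 0.1301 0.0516]
block [258.7, 79.0] 0.72 [0.5575 0.2439 0.0528]
pliers [507.8, 154.4] 0.93 [ 0.4796 -0.061   0.0502]
pliers [596.9, 22.4] 0.68 [ 0.7017 -0.244   0.0391]
pliers [580.5, 59.7] 0.61 [ 0.6301 -0.2001  0.038 ]
stop [500.1, 154.1] 0.75 [ 0.4762 -0.062   0.0296]
handle [566.0, 182.8] 0.67 [ 0.4463 -0.1758  0.0534]
handle [591.9, 213.5] 0.39 [ 0.3949 -0.2671  0.0456]
tip nest [484.3, 152.3] 0.6 [ 0.4766 -0.0385  0.0258]
tip nest [593.8, 70.3] 0.27 [ 0.6274 -0.2623  0.0122]
tip block [357.9, 161.1] 0.94 [0.4646 0.1341 0.0518]
tip block [293.2, 127.6] 0.81 [0.5023 0.2062 0.0535]
tip block [263.0, 83.7] 0.64 [0.552  0.239  0.0534]
tip squeeze_point [578.4, 199.4] 0.95 [ 0.4223 -0.2099  0.056 ]
tip lever_tip [590.1, 209.7] 0.53 [ 0.4038 -0.2522  0.0513]Traceback (most recent call last):
  File "<stdin>", line 7, in <module>
ValueError: it knows: block, crucible, handle, lever_tip, marker, nest, pliers, sample_tin, squeeze_point, stop, vial
```

View pics/w1.png

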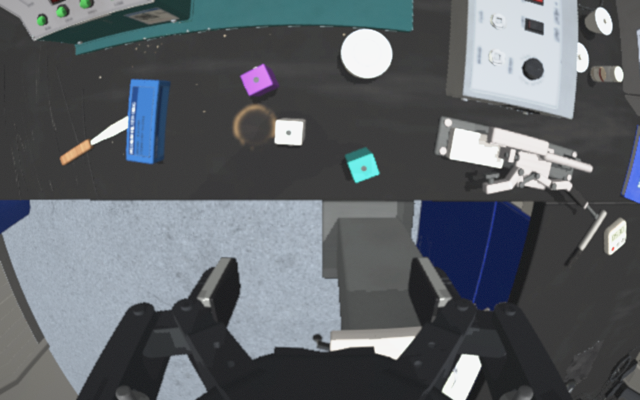

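The aluminium block is at wrist px (289,132), with purple at (258,80) and turquoise at (362,166). The pliers are at right, with the mouth at about (475,150). The pin is hidden, so it must be on the +y or +x side.

Run:
```python
from h import *
c=wrist(); P=wcloud(c)
def rect(P,cx,cy,r,z0,z1):
    m=(abs(P[...,0]-cx)<r)&(abs(P[...,1]-cy)<r)&(P[...,2]>z0)&(P[...,2]<z1); q=P[m]; 
    return len(q),q.mean(0),cv2.minAreaRect((q[:,:2]*1000).astype(np.float32))
print(rect(P,.5,.208,.03,.047,.06))
t=ctrl.capture("top"); Q=cloud(t)
print(rect(Q,.495,.205,.03,.044,.06))
for x in np.arange(.4,.9,.06): print(round(x,2),[round(float(Q[(abs(Q[...,0]-x)<.03)&(abs(Q[...,1]-y)<.03)][:,2].max(initial=0)),2) for y in np.arange(-.3,.5,.06)])
```

```text
(633, array([0.4977, 0.2116, 0.0521]), ((497.17022705078125, 211.59161376953125), (30.09995460510254, 26.711200714111328), 85.41311645507812))
(0, array([nan, nan, nan]), ((0.0, 0.0), (0.0, 0.0), 0.0))
0.4 [0.05, 0.06, 0.06, 0.01, 0.05, 0.0, 0.0, 0.61, 0.61, 0.6, 0.59, 0.01, 0.01, 0.0]
0.46 [0.01, 0.06, 0.06, 0.06, 0.06, 0.03, 0.01, 0.61, 0.61, 0.6, 0.0, 0.01, 0.0, 0.0]
0.52 [0.01, 0.01, 0.01, 0.1, 0.1, 0.08, 0.01, 0.01, 0.01, 0.0, 0.0, 0.0, 0.0, 0.0]
0.58 [0.01, 0.04, 0.01, 0.11, 0.11, 0.08, 0.01, 0.04, 0.04, 0.01, 0.0, 0.0, 0.0, 0.01]
0.64 [0.41, 0.06, 0.05, 0.1, 0.1, 0.08, 0.02, 0.04, 0.28, 0.28, 0.02, 0.14, 0.14, 0.14]
0.7 [0.45, 0.05, 0.01, 0.11, 0.1, 0.08, 0.02, 0.24, 0.29, 0.29, 0.03, 0.18, 0.18, 0.18]
0.76 [0.45, 0.03, 0.01, 0.01, 0.01, 0.06, 0.03, 0.02, 0.29, 0.29, 0.02, 0.18, 0.18, 0.18]
0.82 [0.45, 0.01, 0.01, 0.01, 0.06, 0.06, 0.02, 0.03, 0.29, 0.29, 0.06, 0.18, 0.18, 0.18]
0.88 [0.45, 0.01, 0.01, 0.01, 0.01, 0.01, 0.02, 0.03, 0.14, 0.02, 0.05, 0.18, 0.18, 0.18]<stdin>:5: RuntimeWarning: Mean of empty slice.
  ret = um.true_divide(
```

Run:
```python
import cv2, numpy as np
a=cv2.imread("pics/w1.png")[105:160,262:322]; b=cv2.imread("pics/side0.png")[140:200,245:305]
a=cv2.resize(a,(600,550),interpolation=2)[:, :400]; b=cv2.resize(b,(400,550),interpolation=2)
cv2.imwrite("pics/c.png",np.hstack([a,b]))
```

```text
(no output)
```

View pics/c.png

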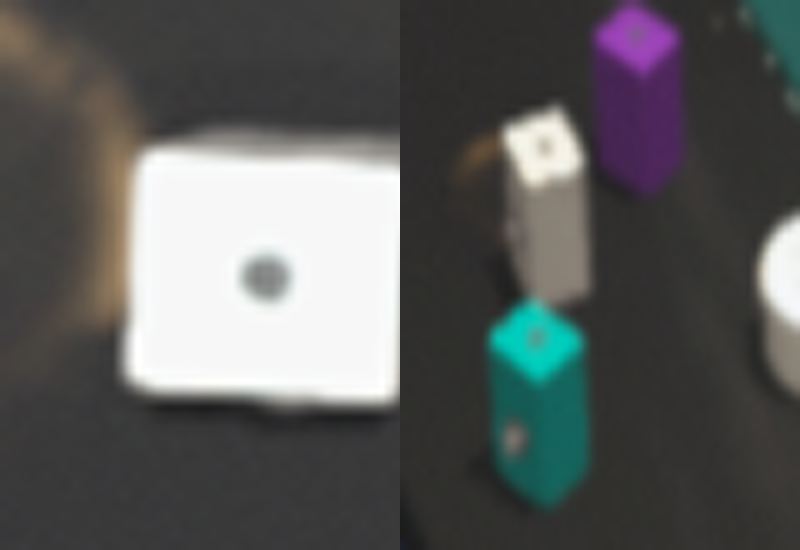

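The side crop shows a bump on the block's left edge at (513,225), and the wrist crop shows one at the bottom (290,400). So the pin is on the −x (robot-facing) side, which is already the right way round. Its 30 mm edge lies at 85.4°. I'll grasp along world y at the upper part.

Emit:
drive_tool(rows=[{"fingers": -0.4, "offset": [0.048, -0.04, 0.06], "turn": 4.8}, {"fingers": -0.4, "offset": [0.048, -0.04, 0.1], "turn": 4.8}, {"fingers": -0.4, "offset": [0.048, -0.04, 0.15], "turn": 4.8}, {"fingers": -0.4, "offset": [0.048, -0.04, 0.15], "turn": 4.8}, {"fingers": -0.4, "offset": [0.048, -0.04, 0.18], "turn": 4.8}, {"fingers": -0.4, "offset": [0.048, -0.04, 0.2], "turn": 4.8}, {"fingers": -0.4, "offset": [0.048, -0.04, 0.216], "turn": 4.8}, {"fingers": -0.4, "offset": [0.048, -0.04, 0.216], "turn": 4.8}, {"fingers": 1, "offset": [0.048, -0.04, 0.216], "turn": 4.8}, {"fingers": 1, "offset": [0.048, -0.04, 0.216], "turn": 4.8}, {"fingers": 1, "offset": [0.048, -0.04, 0.216], "turn": 4.8}, {"fingers": 1, "offset": [0.048, -0.04, 0.216], "turn": 4.8}, {"fingers": 1, "offset": [0.048, -0.04, 0.216], "turn": 4.8}])

```text
time: 4.65
ee_pos: [0.4987, 0.2111, 0.0368]
tcp_rot: [-3.137, 0.128, -0.004]
ft_force: [-0.5, -0.7, 5.2]
gripper_width: 0.0285
```

Emit:
drive_tool(rows=[{"fingers": 1, "offset": [0, 0, -0.02], "turn": 0}, {"fingers": 1, "offset": [0, 0, -0.06], "turn": 0}, {"fingers": 1, "offset": [0, 0, -0.12], "turn": 0}, {"fingers": 1, "offset": [-0.015, 0.05, -0.165], "turn": 0}, {"fingers": 1, "offset": [-0.043, 0.11, -0.165], "turn": 0}, {"fingers": 1, "offset": [-0.043, 0.17, -0.165], "turn": 0}, {"fingers": 1, "offset": [-0.043, 0.23, -0.165], "turn": 0}, {"fingers": 1, "offset": [-0.043, 0.28, -0.165], "turn": 0}, {"fingers": 1, "offset": [-0.043, 0.305, -0.165], "turn": 0}, {"fingers": 1, "offset": [-0.043, 0.305, -0.165], "turn": 0}, {"fingers": 1, "offset": [-0.043, 0.305, -0.165], "turn": 0}])

```text
time: 6.02
ee_pos: [0.4296, -0.0897, 0.2002]
tcp_rot: [-3.139, 0.129, 0.0]
ft_force: [-0.0, 0.6, 0.3]
gripper_width: 0.0286
```

Run:
```python
from h import *
c=wrist(); s=ctrl.state(); print(s["ee_pos"],s["tcp_rot"],s["time"],s["gripper_width"],s["ft_force"])
cv2.imwrite("pics/w2.png",c["img"]); np.savez("w2.npz",**{k:v for k,v in c.items()})
for t in ["block","pliers","stop","handle"]:
    for r in ctrl.look_for(c,t)[:2]: print(t,r["pixel"],round(r["score"],2),ww(c,r["pixel"]))
for t in ["nest","stop","handle","squeeze_point","lever_tip"]:
    for r in ctrl.tip_of(c,t)[:2]: print("tip",t,r["pixel"],round(r["score"],2),ww(c,r["pixel"]))
```

```text
[ 0.4298 -0.0894  0.2002] [-3.1388  0.1279  0.0003] 6.075 0.028853978843672416 [-0.1627  0.4825 -1.0131]
block [322.2, 257.3] 0.76 [ 0.4404 -0.0886  0.2153]
block [138.6, 173.6] 0.67 [0.462  0.1141 0.0495]
pliers [339.7, 140.7] 0.67 [ 0.4708 -0.1076  0.0375]
pliers [323.1, 260.5] 0.25 [ 0.4385 -0.0889  0.215 ]
stop [294.9, 139.2] 0.68 [ 0.4777 -0.0651  0.0529]
stop [339.1, 140.3] 0.44 [ 0.4713 -0.107   0.0382]
handle [409.9, 170.1] 0.6 [ 0.4401 -0.1734  0.0556]
handle [481.5, 199.3] 0.29 [ 0.4021 -0.2576  0.0518]
tip nest [272.2, 139.4] 0.89 [ 0.4767 -0.0385  0.0241]
tip stop [294.5, 137.5] 0.54 [ 0.4793 -0.0648  0.0516]
tip stop [467.7, 1.4] 0.22 [ 0.6214 -0.2625  0.0228]
tip handle [384.9, 167.5] 0.85 [ 0.4444 -0.1484  0.0557]
tip squeeze_point [448.1, 184.8] 0.7 [ 0.4223 -0.2146  0.0554]
tip lever_tip [483.0, 196.7] 0.74 [ 0.3866 -0.2879  0.001 ]
tip lever_tip [470.4, 2.8] 0.18 [ 0.6192 -0.2644  0.0254]
```

View pics/w2.png

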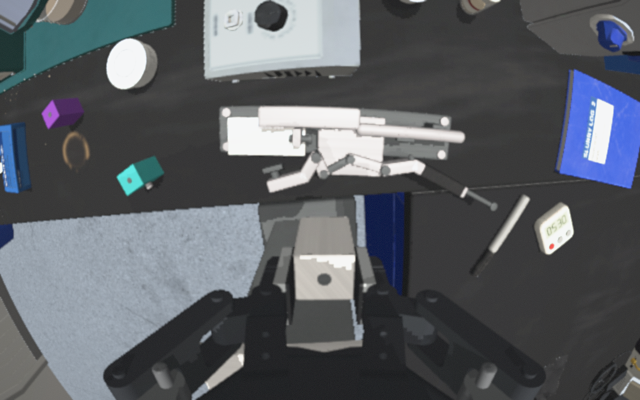

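Pliers seen clearly: nest table around (265,137), stop and screw around (297,138), squeeze point (448,185), lever end (490,205). Next I'll fit the pliers' pose.

Run:
```python
from h import *
c=dict(np.load("w2.npz")); P=wcloud(c)
X,Y,Z=P[...,0],P[...,1],P[...,2]
reg=(X>.42)&(X<.53)&(Y>-.27)&(Y<.05)
def mar(m):
    q=(P[m][:,:2]*1000).astype(np.float32); r=cv2.minAreaRect(q); return m.sum(),np.round(cv2.boxPoints(r)).tolist(),np.round(r[1],1)
m=reg&(Z>.005)&(Z<.012); m=cv2.morphologyEx(m.astype(np.uint8),cv2.MORPH_OPEN,np.ones((3,3)))>0
print("plate",mar(m))
m=reg&(Z>.019)&(Z<.028)&(X>.44);m=cv2.morphologyEx(m.astype(np.uint8),cv2.MORPH_OPEN,np.ones((3,3)))>0;print("nest",mar(m))
# point fit
src=np.array([[48,0],[23,0],[-63,24],[-129,36]])/1000.; dst=np.array([[.4767,-.0385],[.4793,-.0648],[.4444,-.1484],[.4223,-.2146]])
def fit(s,d):
    sc,dc=s.mean(0),d.mean(0); H=(s-sc).T@(d-dc); a=np.arctan2(H[0,1]-H[1,0],H[0,0]+H[1,1]); Rm=np.array([[np.cos(a),-np.sin(a)],[np.sin(a),np.cos(a)]]); return a,dc-Rm@sc,Rm
a,t,Rm=fit(src,dst); print(np.degrees(a),t,(src@Rm.T+t-dst)*1000)
# refine in the frame
for z0,z1,n in [(.048,.062,"hi"),(.02,.028,"nest"),(.005,.012,"plate")]:
    m=reg&(Z>z0)&(Z<z1); q=(P[m][:,:2]-t)@Rm
    for xb in np.arange(-.15,.12,.02):
        k=q[abs(q[:,0]-xb)<.005]
        if len(k)>3: print(n,round(xb,3),len(k),np.round(np.percentile(k[:,1],[2,98])*1000,1), np.round(P[m][abs(q[:,0]-xb)<.005][:,2].mean()*1000,1))
np.savez("pl.npz",a=a,t=t)
```

```text
plate (np.int64(2998), [[438.0, -233.0], [489.0, -239.0], [520.0, 22.0], [468.0, 28.0]], array([262. ,  51.8]))
nest (np.int64(2127), [[456.0, -70.0], [496.0, -75.0], [506.0, 7.0], [466.0, 12.0]], array([82.2, 40. ]))
83.83321352510323 [ 0.4738 -0.0881] [[ 2.2941 -1.8891]
 [-2.9915 -0.4445]
 [-1.191   0.2313]
 [ 1.8885  2.1023]]
hi -0.15 6 [35.9 38.2] 54.3
hi -0.13 201 [-17.2  39.2] 53.8
hi -0.11 242 [-16.9  34.5] 53.8
hi -0.09 292 [-17.5  25.8] 53.0
hi -0.07 254 [-17.2  29.3] 53.8
hi -0.05 242 [-17.9  26.2] 51.7
hi -0.03 324 [-31.4  21.6] 53.2
hi -0.01 320 [-32.4  32.7] 53.0
hi 0.01 513 [-32.7  37.9] 53.2
hi 0.03 397 [-31.8  44.7] 53.2
hi 0.05 361 [-32.8  48.1] 53.2
nest -0.11 11 [-21.3 -17.4] 23.7
nest 0.03 162 [-10.6  17.9] 24.3
nest 0.05 242 [-8.5 18.9] 24.3
nest 0.07 348 [-20.9  18. ] 24.2
nest 0.09 330 [-20.5  17. ] 24.2
plate -0.15 40 [-29.9  17.1] 7.3
plate -0.13 233 [-30.3  19.3] 8.4
plate -0.11 279 [-30.7  19. ] 8.2
plate -0.09 259 [-30.4  18.7] 8.3
plate -0.07 202 [-31.2  18.6] 8.1
plate -0.05 78 [-32.1 -23.5] 8.0
plate -0.01 6 [-32.9 -32.7] 5.9
plate 0.01 152 [-7.3 17.9] 8.2
plate 0.03 13 [-33.2 -32.1] 6.3
plate 0.07 76 [-33.4 -21.5] 7.9
plate 0.09 94 [-32.8 -21. ] 8.1
plate 0.11 283 [-32.5  16.3] 8.2
```

Run:
```python
from h import *
c=dict(np.load("w2.npz")); P=wcloud(c); s=ctrl.state()
Rt=R.from_rotvec(s["tcp_rot"]).as_matrix(); q=(P-s["ee_pos"])@Rt
m=(abs(q[...,0])<.03)&(abs(q[...,1])<.03)&(q[...,2]>-.022)&(q[...,2]<-.010)
k=q[m]; print(len(k),k.mean(0)*1000,np.percentile(k,[1,50,99],axis=0)*1000)
m&=(abs(q[...,1])<.010); k=q[m]
for y in [-.008,-.004,0,.004,.008]:
    j=k[abs(k[:,1]-y)<.002]; print(y,np.round(np.percentile(j[:,0],[1,99])*1000,1),np.round(np.median(j[:,2])*1000,1))
v,u=np.where(m); print(u.min(),u.max(),v.min(),v.max())
# side face (x max) below top
m=(abs(q[...,1])<.012)&(q[...,2]>-.008)&(q[...,2]<.045)&(abs(q[...,0])<.03); k=q[m]; print(len(k),np.percentile(k,[2,50,98],axis=0)*1000, np.polyfit(k[:,1],k[:,0],1), np.polyfit(k[:,2],k[:,0],1))
```

```text
3592 [  2.355   -1.1629 -15.4633] [[-13.0179 -27.4598 -21.5713]
 [  4.2525  -1.1757 -15.3853]
 [ 11.9286  25.0133 -10.3696]]
-0.008 [-13.   11.8] -15.3
-0.004 [-13.1  12. ] -15.4
0 [-13.2  12. ] -15.3
0.004 [-12.9  12.2] -15.3
0.008 [-13.3  12. ] -15.3
306 347 249 298
1382 [[ 10.8511 -11.48    -7.4739]
 [ 11.5062   0.0442  10.2214]
 [ 12.1398  11.5019  34.2674]] [0.0092 0.0115] [-0.0027  0.0115]
```

Emit:
drive_tool(rows=[{"fingers": 1, "offset": [0.02, -0.04, 0.0], "turn": 2}, {"fingers": 1, "offset": [0.0454, -0.0894, 0.02], "turn": 2}, {"fingers": 1, "offset": [0.0454, -0.0894, 0.07], "turn": 2}, {"fingers": 1, "offset": [0.0454, -0.0894, 0.108], "turn": 2}, {"fingers": 1, "offset": [0.0454, -0.0894, 0.108], "turn": 2}, {"fingers": 1, "offset": [0.0454, -0.0894, 0.108], "turn": 2}, {"fingers": 1, "offset": [0.0454, -0.0894, 0.108], "turn": 2}])

```text
time: 7.4
ee_pos: [0.4837, -0.0044, 0.0942]
tcp_rot: [-3.135, 0.184, -0.006]
ft_force: [-0.2, -0.5, -1.5]
gripper_width: 0.0289
```

Run:
```python
from h import *
c=wrist(); s=ctrl.state(); print(s["ee_pos"],s["tcp_rot"],s["time"],s["ft_force"]); th=2*np.arctan2(s["tcp_rot"][1],s["tcp_rot"][0]); print(np.degrees(th))
cv2.imwrite("pics/w3.png",c["img"])
P=wcloud(c); X,Y,Z=P[...,0],P[...,1],P[...,2]
a=np.radians(83.3); Rm=np.array([[np.cos(a),-np.sin(a)],[np.sin(a),np.cos(a)]]); t=np.array([.4727,-.0887])
q=(P[...,:2]-t)@Rm*1000
for z0,z1,n in [(.046,.062,"hi"),(.02,.028,"nest"),(.005,.012,"plate")]:
    for xb in np.arange(-140,112,14):
        m=(Z>z0)&(Z<z1)&(abs(q[...,0]-xb)<4)&(abs(q[...,1])<50)
        if m.sum()>5: print(n,xb,m.sum(),np.round(np.percentile(q[m][:,1],[1,99]),1),np.round(np.median(Z[m])*1000,1))
print("block tool", (lambda k:np.percentile(k,[1,99],axis=0)*1000)((lambda w:w[(abs(w[:,0])<.03)&(abs(w[:,1])<.01)&(w[:,2]>-.02)&(w[:,2]<-.011)])(((P-s["ee_pos"])@R.from_rotvec(s["tcp_rot"]).as_matrix()).reshape(-1,3))))
```

```text
[ 0.4835 -0.0044  0.0941] [-3.1349  0.1838 -0.0057] 7.45 [-0.1249  0.1954 -1.3824]
353.28906716919175
hi -140 123 [-19.8  45.2] 54.4
hi -126 166 [-19.9  38.9] 54.3
hi -112 187 [-20.1  33.3] 54.2
hi -98 208 [-19.8  27.4] 53.9
hi -84 277 [-19.8  24.6] 53.4
hi -70 256 [-19.7  27. ] 53.4
hi -56 276 [-19.8  26.3] 52.3
hi -42 260 [-19.8  22.7] 51.3
hi -28 433 [-33.8  19.8] 53.7
hi -14 421 [-34.1  28.2] 53.7
hi 0 553 [-33.8  33.6] 53.8
hi 14 841 [-33.9  38.3] 53.1
hi 28 796 [-34.1  43.1] 53.2
hi 42 606 [-33.9  39.3] 53.4
hi 56 457 [-33.8 -12.7] 53.7
hi 70 10 [-13.5 -12.5] 60.3
hi 84 18 [-13. -12.] 60.6
hi 98 14 [-13.  -12.2] 61.1
nest -126 7 [-23.9 -23.6] 23.0
nest -112 74 [-23.7 -12.5] 24.0
nest 28 217 [-3.8 17.4] 24.3
nest 42 248 [-1.7 17.5] 24.3
nest 56 341 [-21.7  17.1] 24.3
nest 70 362 [-21.8   8. ] 24.2
nest 84 334 [-21.8   0.4] 24.3
nest 98 249 [-21.8   0.9] 24.2
plate -140 84 [-34.1  16. ] 10.8
plate -126 92 [-33.6  16.1] 8.3
plate -112 200 [-33.8  16.4] 8.3
plate -98 244 [-33.8  16.1] 8.3
plate -84 185 [-33.6  15.7] 8.3
plate -70 140 [-34.  -18.3] 8.4
plate -56 89 [-33.4 -24. ] 8.1
plate -42 80 [-33.9 -26.3] 8.1
plate -28 86 [-33.5 -26.1] 8.1
plate -14 91 [-33.7 -25.8] 8.0
plate 0 146 [-33.4   7.4] 8.2
plate 14 106 [-33.9 -26.1] 8.1
plate 28 109 [-33.7 -25.9] 8.1
plate 42 100 [-33.5 -26.6] 8.1
plate 56 155 [-33.9 -21.2] 8.1
plate 70 183 [-34.  -21.1] 8.0
plate 84 190 [-33.8 -21.6] 8.1
plate 98 252 [-33.8   5.9] 8.2
block tool [[-12.6803  -9.7446 -16.9056]
 [ 12.3712   9.7953 -11.629 ]]
```

View pics/w3.png

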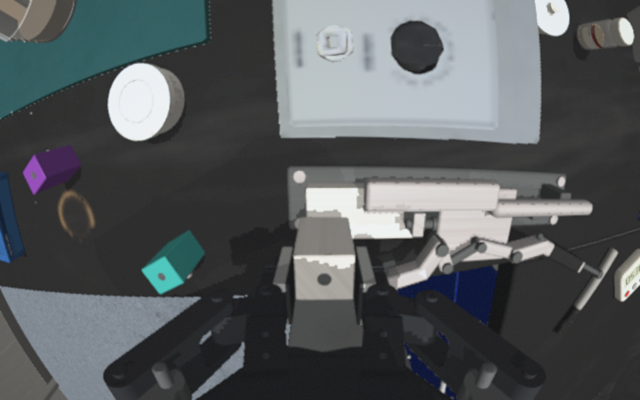

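The pliers fit is confirmed: yaw 83.3°, anvil edge −12.7 mm, plate edge −33.8 mm. The held block is at about y_p 0.2, x_p 85. I'll shift it 1.3 mm off the anvil side and lower it.

Emit:
drive_tool(rows=[{"fingers": 1, "offset": [-0.0013, 0, 0.01], "turn": 0}, {"fingers": 1, "offset": [-0.0013, 0, 0.022], "turn": 0}, {"fingers": 1, "offset": [-0.0013, 0, 0.03], "turn": 0}, {"fingers": 1, "offset": [-0.0013, 0, 0.031], "turn": 0}, {"fingers": 1, "offset": [-0.0013, 0, 0.031], "turn": 0}, {"fingers": 1, "offset": [-0.0013, 0, 0.031], "turn": 0}])

```text
time: 8.2
ee_pos: [0.4811, -0.0045, 0.0612]
tcp_rot: [-3.136, 0.184, -0.0]
ft_force: [-0.1, 0.7, -1.4]
gripper_width: 0.0287
```

Emit:
drive_tool(rows=[{"fingers": 1, "offset": [0.0008, 0.006, 0], "turn": 0}, {"fingers": 1, "offset": [0.0008, 0.014, 0], "turn": 0}, {"fingers": 1, "offset": [0.0008, 0.022, 0], "turn": 0}, {"fingers": 1, "offset": [0.0008, 0.028, 0], "turn": 0}, {"fingers": 1, "offset": [0.0008, 0.03, 0], "turn": 0}, {"fingers": 1, "offset": [0.0008, 0.03, 0], "turn": 0}, {"fingers": 1, "offset": [0.0008, 0.03, 0], "turn": 0}])

```text
time: 9.07
ee_pos: [0.4784, -0.0343, 0.0613]
tcp_rot: [-3.136, 0.183, -0.0]
ft_force: [-0.1, 0.8, -1.2]
gripper_width: 0.0286
```

Run:
```python
from h import *
c=wrist(); s=ctrl.state(); print(s["ee_pos"],s["tcp_rot"],s["time"],s["ft_force"])
P=wcloud(c); a=np.radians(83.3); Rm=np.array([[np.cos(a),-np.sin(a)],[np.sin(a),np.cos(a)]]); t=np.array([.4727,-.0887]); Z=P[...,2]
q=(P[...,:2]-t)@Rm*1000
m=(Z>.07)&(Z<.082)&(abs(q[...,0]-55)<12)&(abs(q[...,1])<25); print(m.sum(),np.percentile(q[m],[1,99],axis=0),np.median(Z[m]))
m=(Z>.058)&(Z<.07)&(abs(q[...,0]-55)<10)&(q[...,1]<0)&(q[...,1]>-25); print(m.sum(),np.percentile(q[m],[1,50,99],axis=0),np.polyfit(q[m][:,0],q[m][:,1],1))
m=(Z>.048)&(Z<.057)&(abs(q[...,0]-50)<8)&(q[...,1]<0); print(m.sum(),np.percentile(q[m],[1,50,99],axis=0))
cv2.imwrite("pics/w4.png",c["img"])
```

```text
[ 0.4785 -0.0342  0.0613] [-3.1362  0.1833 -0.0002] 9.125 [-0.2074 -0.7136 -1.3294]
2467 [[ 43.2167 -11.6094]
 [ 66.7016  13.5054]] 0.07669009459594817
395 [[ 45.2221 -11.7344]
 [ 54.847  -11.0683]
 [ 64.7859 -10.3408]] [  0.0064 -11.4115]
1417 [[ 42.2503 -33.91  ]
 [ 50.1546 -23.2491]
 [ 57.9165 -10.6951]]
```

Emit:
drive_tool(rows=[{"fingers": 1, "offset": [0, 0.001, 0.0003], "turn": 0}, {"fingers": 1, "offset": [0, 0.002, 0.0005], "turn": 0}, {"fingers": 1, "offset": [0, 0.0028, 0.0006], "turn": 0}, {"fingers": 1, "offset": [0, 0.0032, 0.0006], "turn": 0}, {"fingers": 1, "offset": [0, 0.0032, 0.0006], "turn": 0}])

```text
time: 9.75
ee_pos: [0.4782, -0.0375, 0.0608]
tcp_rot: [-3.136, 0.184, -0.001]
ft_force: [0.4, -0.0, 1.0]
gripper_width: 0.0288
```

Emit:
drive_tool(rows=[{"fingers": 1, "offset": [0, 0.0005, 0], "turn": 0}, {"fingers": 1, "offset": [0, 0.001, 0], "turn": 0}, {"fingers": 1, "offset": [0, 0.0015, 0], "turn": 0}, {"fingers": 1, "offset": [0, 0.0015, 0], "turn": 0}])

```text
time: 10.25
ee_pos: [0.478, -0.039, 0.0608]
tcp_rot: [-3.136, 0.184, -0.001]
ft_force: [0.4, 1.2, 0.5]
gripper_width: 0.0283
```

Emit:
drive_tool(rows=[{"fingers": 1, "offset": [0, 0.0005, 0], "turn": 0}, {"fingers": 1, "offset": [0, 0.001, 0], "turn": 0}, {"fingers": 1, "offset": [0, 0.001, 0], "turn": 0}])

```text
time: 10.62
ee_pos: [0.4779, -0.04, 0.0609]
tcp_rot: [-3.136, 0.184, -0.001]
ft_force: [-0.0, 1.1, 1.5]
gripper_width: 0.0286
```

Emit:
drive_tool(rows=[{"fingers": 1, "offset": [0, 0.0005, 0], "turn": 0}, {"fingers": 1, "offset": [0, 0.001, 0], "turn": 0}, {"fingers": 1, "offset": [0, 0.001, 0], "turn": 0}])

```text
time: 11.0
ee_pos: [0.4778, -0.041, 0.0608]
tcp_rot: [-3.136, 0.184, -0.001]
ft_force: [1.3, 1.4, 1.8]
gripper_width: 0.0285
```

Emit:
drive_tool(rows=[{"fingers": 1, "offset": [0, 0.0005, 0], "turn": 0}, {"fingers": 1, "offset": [0, 0.0005, 0], "turn": 0}])

```text
time: 11.25
ee_pos: [0.4777, -0.0415, 0.0608]
tcp_rot: [-3.136, 0.184, -0.001]
ft_force: [0.2, 2.3, 2.9]
gripper_width: 0.0285
```

Emit:
drive_tool(rows=[{"fingers": 1, "offset": [0, 0.0005, 0], "turn": 0}, {"fingers": 1, "offset": [0, 0.0005, 0], "turn": 0}])

```text
time: 11.5
ee_pos: [0.4777, -0.042, 0.0608]
tcp_rot: [-3.136, 0.184, -0.001]
ft_force: [0.4, 3.4, 3.8]
gripper_width: 0.0281
```

Emit:
drive_tool(rows=[{"fingers": 1, "offset": [0, 0.0005, 0], "turn": 0}, {"fingers": 1, "offset": [0, 0.0005, 0], "turn": 0}])

```text
time: 11.75
ee_pos: [0.4776, -0.0425, 0.0608]
tcp_rot: [-3.136, 0.184, -0.001]
ft_force: [-0.1, 3.3, 3.7]
gripper_width: 0.0284
```

Emit:
drive_tool(rows=[{"fingers": 1, "offset": [0, 0.0005, 0], "turn": 0}, {"fingers": 1, "offset": [0, 0.0005, 0], "turn": 0}])

```text
time: 12.0
ee_pos: [0.4775, -0.043, 0.0608]
tcp_rot: [-3.136, 0.184, -0.0]
ft_force: [-0.0, 2.6, 3.9]
gripper_width: 0.0287
```

Emit:
drive_tool(rows=[{"fingers": 1, "offset": [0, 0.0003, -0.0003], "turn": 0}, {"fingers": 1, "offset": [0, 0.0005, -0.0003], "turn": 0}])

```text
time: 12.25
ee_pos: [0.4771, -0.0437, 0.0608]
tcp_rot: [3.136, -0.184, -0.001]
ft_force: [-0.2, 1.9, 2.0]
gripper_width: 0.0284
```

Emit:
drive_tool(rows=[{"fingers": 1, "offset": [0, 0.0005, 0], "turn": 0}, {"fingers": 1, "offset": [0, 0.0005, 0], "turn": 0}])

```text
time: 12.5
ee_pos: [0.4769, -0.0442, 0.0608]
tcp_rot: [3.136, -0.184, -0.001]
ft_force: [0.0, 1.4, 1.2]
gripper_width: 0.0284
```

Emit:
drive_tool(rows=[{"fingers": 1, "offset": [0, 0.0005, 0], "turn": 0}, {"fingers": 1, "offset": [0, 0.0005, 0], "turn": 0}])

```text
time: 12.75
ee_pos: [0.477, -0.0443, 0.0608]
tcp_rot: [-3.136, 0.184, 0.001]
ft_force: [0.5, 4.5, 1.3]
gripper_width: 0.0286
```

Emit:
drive_tool(rows=[{"fingers": 1, "offset": [0, 0.0005, 0], "turn": 0}, {"fingers": 1, "offset": [0, 0.0005, 0], "turn": 0}])

```text
time: 13.0
ee_pos: [0.477, -0.0444, 0.0608]
tcp_rot: [-3.135, 0.184, 0.0]
ft_force: [-0.6, 5.8, 1.1]
gripper_width: 0.0286
```

Screw felt: motion stopped and the force is rising. I'll bring it to about 7–8 N and hold.

Emit:
drive_tool(rows=[{"fingers": 1, "offset": [0, 0.0006, 0], "turn": 0}, {"fingers": 1, "offset": [0, 0.0006, 0], "turn": 0}, {"fingers": 1, "offset": [0, 0.0006, 0], "turn": 0}])

```text
time: 13.38
ee_pos: [0.477, -0.0445, 0.0609]
tcp_rot: [-3.135, 0.184, -0.0]
ft_force: [-1.1, 7.9, 1.8]
gripper_width: 0.0287
```

Emit:
drive_tool(rows=[{"fingers": 1, "offset": [0, 0, 0], "turn": 0}, {"fingers": 1, "offset": [0, 0, 0], "turn": 0}, {"fingers": 1, "offset": [0, 0, 0], "turn": 0}, {"fingers": 1, "offset": [0, 0, 0], "turn": 0}, {"fingers": 1, "offset": [0, 0, 0], "turn": 0}])

```text
time: 14.0
ee_pos: [0.477, -0.0445, 0.0609]
tcp_rot: [-3.135, 0.184, -0.0]
ft_force: [-0.7, 8.1, 2.3]
gripper_width: 0.0285
```

Emit:
drive_tool(rows=[{"fingers": 1, "offset": [0, -0.0005, 0], "turn": 0}, {"fingers": 1, "offset": [0, -0.001, 0], "turn": 0}, {"fingers": 0.3, "offset": [0, -0.0012, 0], "turn": 0}, {"fingers": -0.1, "offset": [0, -0.0012, 0], "turn": 0}, {"fingers": -0.2, "offset": [0, -0.0012, 0], "turn": 0}, {"fingers": -0.2, "offset": [0, -0.0012, 0], "turn": 0}, {"fingers": -0.2, "offset": [0, -0.0012, -0.02], "turn": 0}, {"fingers": -0.2, "offset": [0, -0.0012, -0.06], "turn": 0}, {"fingers": -0.2, "offset": [-0.03, 0.02, -0.11], "turn": 0}, {"fingers": -0.2, "offset": [-0.05, 0.05, -0.14], "turn": 0}, {"fingers": -0.2, "offset": [-0.05, 0.05, -0.14], "turn": 0}, {"fingers": -0.2, "offset": [-0.05, 0.05, -0.14], "turn": 0}])

```text
time: 15.5
ee_pos: [0.4213, -0.0894, 0.2006]
tcp_rot: [-3.136, 0.185, 0.001]
ft_force: [-0.2, -0.5, 0.0]
gripper_width: 0.0517
```

```bash
cat >> h.py <<'E'
a0=np.radians(83.3); Rm0=np.array([[np.cos(a0),-np.sin(a0)],[np.sin(a0),np.cos(a0)]]); t0=np.array([.4727,-.0887])
def pl(P): return (P[...,:2]-t0)@Rm0*1000
def blk(c):
    P=wcloud(c); q=pl(P); Z=P[...,2]
    m=(Z>.07)&(Z<.082)&(abs(q[...,0]-48)<25)&(abs(q[...,1])<25)
    if m.sum()>20:
        r=cv2.minAreaRect(q[m].astype(np.float32)); print("block",m.sum(),np.round(r[0],1),np.round(r[1],1),round(r[2],1),np.median(Z[m]))
    return P,q
E
python3 - <<'E'
from h import *
c=wrist(); s=ctrl.state(); print(s["ee_pos"],s["tcp_rot"],s["time"],s["ft_force"])
P,q=blk(c); cv2.imwrite("pics/w5.png",c["img"])
for t in ["squeeze_point","lever_tip"]:
    for r in ctrl.tip_of(c,t)[:2]: print("tip",t,r["pixel"],round(r["score"],2),pl(ww(c,r["pixel"],.05)))
Z=P[...,2]
for xb in range(-205,-90,8):
    m=(Z>.036)&(Z<.06)&(abs(q[...,0]-xb)<3)&(q[...,1]>-5)&(q[...,1]<80)
    if m.sum()>3: print(xb,m.sum(),np.round(np.percentile(q[m][:,1],[2,98]),1),np.round(np.percentile(Z[m],[5,95]),3))
i=c["img"]; cv2.imwrite("pics/w5c.png",cv2.resize(i[60:260,200:560],None,fx=2.2,fy=2.2,interpolation=2))
E
```

```text
[ 0.4213 -0.0893  0.2001] [ 3.136  -0.1839 -0.0028] 15.55 [-0.1524  0.9016  0.2083]
block 986 [45.9  2.3] [31.  25.9] 0.3 0.07618218926809761
tip squeeze_point [452.0, 170.9] 0.76 [-137.2219   34.9138]
tip lever_tip [483.7, 184.9] 0.79 [-177.8165   49.2314]
-197 16 [53.3 60.6] [0.049 0.053]
-189 41 [53.  61.8] [0.044 0.053]
-181 23 [49.4 55.9] [0.048 0.052]
-173 21 [45.6 51.5] [0.05  0.052]
-165 24 [42.9 49.5] [0.05  0.052]
-157 19 [38.7 45.4] [0.049 0.052]
-149 59 [34.8 47.7] [0.053 0.055]
-141 73 [31.7 45.4] [0.053 0.056]
-133 75 [27.1 42. ] [0.052 0.056]
-125 72 [24.6 38.3] [0.053 0.056]
-117 80 [21.3 35.5] [0.053 0.056]
-109 82 [17.5 32. ] [0.053 0.056]
-101 82 [15. 28.] [0.053 0.056]
-93 80 [10.5 24.3] [0.05  0.055]
```

View pics/w5c.png

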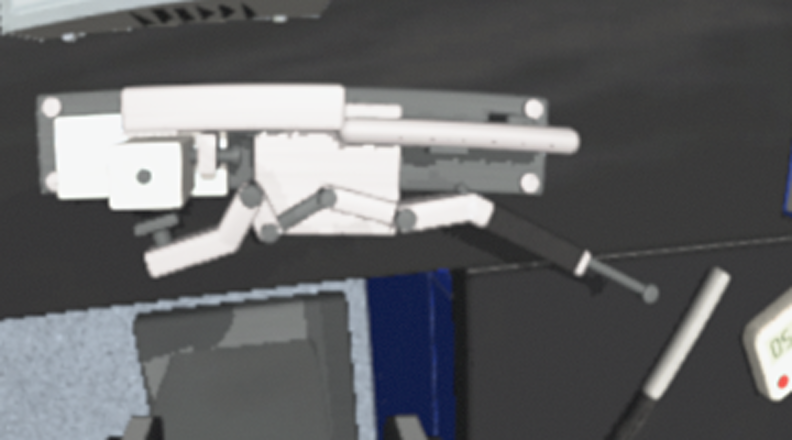

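Run:
```python
from h import *
c=wrist(); 
for r in ctrl.look_for(c,"marker")[:2]: print(r["pixel"],r["score"],ww(c,r["pixel"],.007))
for p in [(527,185),(498,237),(480,262)]: w=ww(c,p,.007); print(p,w,pl(w))
```

```text
[503.1, 223.7] 0.81 [ 0.3316 -0.3174  0.007 ]
(527, 185) [ 0.3819 -0.3524  0.007 ] [-272.5169   59.4545]
(498, 237) [ 0.313  -0.3113  0.007 ] [-239.6843  132.6836]
(480, 262) [ 0.2787 -0.2864  0.007 ] [-219.018   169.5926]
```

Block stands home (x_p 45.9, y_p 2.3, 0.3° off square), and the marker is well clear. Next I'll shut the fingers and lower them outside the rubber grip.

Emit:
drive_tool(rows=[{"fingers": 1, "offset": [-0.017, 0.05, 0], "turn": 0}, {"fingers": 1, "offset": [-0.017, 0.1, 0], "turn": 0}, {"fingers": 1, "offset": [-0.017, 0.1245, 0.03], "turn": 0}, {"fingers": 1, "offset": [-0.017, 0.1245, 0.08], "turn": 0}, {"fingers": 1, "offset": [-0.017, 0.1245, 0.13], "turn": 0}, {"fingers": 1, "offset": [-0.017, 0.1245, 0.163], "turn": 0}, {"fingers": 1, "offset": [-0.017, 0.1245, 0.163], "turn": 0}, {"fingers": 1, "offset": [-0.017, 0.1245, 0.163], "turn": 0}])

```text
time: 16.75
ee_pos: [0.3912, -0.2112, 0.0388]
tcp_rot: [3.136, -0.182, 0.002]
ft_force: [0.5, 0.1, 0.6]
gripper_width: -0.0001
```

Emit:
drive_tool(rows=[{"fingers": 1, "offset": [0.003, 0, 0], "turn": 0}, {"fingers": 1, "offset": [0.006, 0, 0], "turn": 0}, {"fingers": 1, "offset": [0.009, 0, 0], "turn": 0}, {"fingers": 1, "offset": [0.012, 0, 0], "turn": 0}, {"fingers": 1, "offset": [0.015, 0, 0], "turn": 0}, {"fingers": 1, "offset": [0.015, 0, 0], "turn": 0}])

```text
time: 17.5
ee_pos: [0.4047, -0.2128, 0.0378]
tcp_rot: [-3.136, 0.184, 0.002]
ft_force: [-0.7, -0.0, 0.7]
gripper_width: 0.0
```

Emit:
drive_tool(rows=[{"fingers": 1, "offset": [0.002, 0, 0], "turn": 0}, {"fingers": 1, "offset": [0.004, 0, 0], "turn": 0}, {"fingers": 1, "offset": [0.006, 0, 0], "turn": 0}, {"fingers": 1, "offset": [0.008, 0, 0], "turn": 0}, {"fingers": 1, "offset": [0.008, 0, 0], "turn": 0}])

```text
time: 18.12
ee_pos: [0.4106, -0.2136, 0.0374]
tcp_rot: [-3.136, 0.185, 0.008]
ft_force: [-6.6, 0.1, 2.4]
gripper_width: 0.0002
```

Emit:
drive_tool(rows=[{"fingers": 1, "offset": [0.002, 0, 0], "turn": 0}, {"fingers": 1, "offset": [0.004, 0, 0], "turn": 0}, {"fingers": 1, "offset": [0.006, 0, 0], "turn": 0}, {"fingers": 1, "offset": [0.006, 0, 0], "turn": 0}])

```text
time: 18.62
ee_pos: [0.4144, -0.2142, 0.0372]
tcp_rot: [-3.135, 0.186, 0.015]
ft_force: [-9.7, -1.0, 4.8]
gripper_width: 0.0001
```

Emit:
drive_tool(rows=[{"fingers": 1, "offset": [0.002, 0, 0], "turn": 0}, {"fingers": 1, "offset": [0.004, 0, 0], "turn": 0}, {"fingers": 1, "offset": [0.006, 0, 0], "turn": 0}, {"fingers": 1, "offset": [0.008, 0, 0], "turn": 0}, {"fingers": 1, "offset": [0.008, 0, 0], "turn": 0}])

```text
time: 19.25
ee_pos: [0.4225, -0.2155, 0.0371]
tcp_rot: [-3.135, 0.186, 0.014]
ft_force: [-8.3, -3.6, 2.3]
gripper_width: 0.0003
```

Emit:
drive_tool(rows=[{"fingers": 1, "offset": [0.002, 0, 0], "turn": 0}, {"fingers": 1, "offset": [0.004, 0, 0], "turn": 0}, {"fingers": 1, "offset": [0.006, 0, 0], "turn": 0}, {"fingers": 1, "offset": [0.006, 0, 0], "turn": 0}])

```text
time: 19.75
ee_pos: [0.4341, -0.2163, 0.0381]
tcp_rot: [3.136, -0.183, 0.004]
ft_force: [-0.1, 0.0, -0.6]
gripper_width: -0.0
```

Force dropped to zero around y_p 23, so it seems to have gone over centre. I'll back off and look.

Emit:
drive_tool(rows=[{"fingers": 1, "offset": [-0.01, 0, 0], "turn": 0}, {"fingers": 1, "offset": [-0.035, 0, 0], "turn": 0}, {"fingers": 1, "offset": [-0.05, 0, -0.03], "turn": 0}, {"fingers": 1, "offset": [-0.05, 0, -0.08], "turn": 0}, {"fingers": 1, "offset": [-0.02, -0.04, -0.14], "turn": 0}, {"fingers": 1, "offset": [-0.02, -0.06, -0.16], "turn": 0}, {"fingers": 1, "offset": [-0.02, -0.06, -0.16], "turn": 0}, {"fingers": 1, "offset": [-0.02, -0.06, -0.16], "turn": 0}])

```text
time: 20.75
ee_pos: [0.4195, -0.1539, 0.1977]
tcp_rot: [-3.136, 0.183, -0.0]
ft_force: [-0.6, 0.4, 0.0]
gripper_width: -0.0
```

Run:
```python
from h import *
c=wrist(); s=ctrl.state(); print(s["ee_pos"],s["tcp_rot"],s["time"],s["ft_force"])
P,q=blk(c)
for t in ["squeeze_point","lever_tip"]:
    for r in ctrl.tip_of(c,t)[:2]: print("tip",t,r["pixel"],round(r["score"],2),pl(ww(c,r["pixel"],.05)))
Z=P[...,2]
for xb in range(-205,-90,8):
    m=(Z>.036)&(Z<.06)&(abs(q[...,0]-xb)<3)&(q[...,1]>-7)&(q[...,1]<80)
    if m.sum()>3: print(xb,m.sum(),np.round(np.percentile(q[m][:,1],[2,98]),1),np.round(np.percentile(Z[m],[5,95]),3))
for xb in (40,46,52):
    m=(Z>.036)&(Z<.06)&(abs(q[...,0]-xb)<3)&(q[...,1]>13)&(q[...,1]<50); print("jaw",xb,m.sum(),np.percentile(q[m][:,1],[2,98]))
i=c["img"]; cv2.imwrite("pics/w6.png",i); cv2.imwrite("pics/w6c.png",cv2.resize(i[60:260,130:490],None,fx=2.2,fy=2.2,interpolation=2))
```

```text
[ 0.4191 -0.1542  0.1972] [-3.1359  0.1842  0.0021] 20.8 [-0.1814  0.3205  0.3849]
block 898 [46. -0.] [26.4 30.9] 89.7 0.07605752857895723
tip squeeze_point [393.9, 145.6] 0.61 [-136.8331    4.7085]
-197 51 [-4.5  4.6] [0.047 0.053]
-189 32 [-2.7  2.2] [0.044 0.052]
-181 36 [-2.2  2.4] [0.046 0.052]
-173 35 [-1.5  3.8] [0.043 0.052]
-165 28 [-0.8  3.2] [0.05  0.052]
-157 36 [-1.4  3.6] [0.047 0.052]
-149 79 [-1.9 10.1] [0.049 0.056]
-141 90 [-1.7 10.5] [0.049 0.056]
-133 100 [-2.2 11.4] [0.047 0.056]
-125 94 [-1.8 10.7] [0.045 0.056]
-117 92 [-1.5 10.6] [0.043 0.056]
-109 98 [-1.1 10.9] [0.049 0.056]
-101 89 [-0.7 11.9] [0.048 0.056]
-93 92 [-1. 11.] [0.046 0.055]
jaw 40 86 [16.5376 37.9312]
jaw 46 123 [18.1386 38.7319]
jaw 52 84 [17.9738 38.2094]
```

View pics/w6c.png

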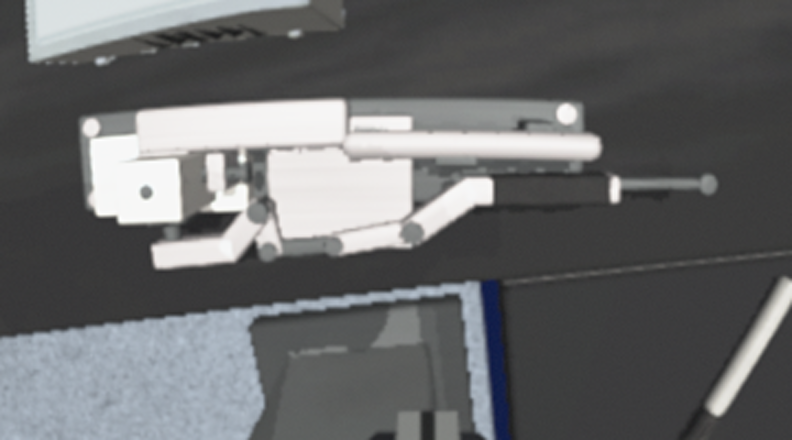

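Locked: the grip centre is at y_p ≈4.5, the block at (46, 0) against the anvil, and the jaw has closed on the pin. Before going to the lever I'll check clearance from the tall instrument.

Run:
```python
from h import *
c=ctrl.capture("side"); Q=cloud(c); d=ctrl.capture("top"); Q2=cloud(d)
for Q in (Q,Q2):
  for y in np.arange(-.36,-.18,.03):
    m=(abs(Q[...,1]-y)<.015)&(Q[...,2]>.1)&(Q[...,2]<.5)&(Q[...,0]>.5); k=Q[m]; print(round(y,2),m.sum(),(np.percentile(k[:,0],1),k[:,2].max()) if len(k) else None)
```

```text
-0.36 3146 (np.float64(0.5690901271763819), np.float64(0.4561323804788713))
-0.33 982 (np.float64(0.5920542197360963), np.float64(0.45612004749072005))
-0.3 181 (np.float64(1.1954009474062648), np.float64(0.381924352662631))
-0.27 511 (np.float64(1.195709144956516), np.float64(0.4389690260372676))
-0.24 914 (np.float64(1.190035624068913), np.float64(0.4928819695345019))
-0.21 1066 (np.float64(1.1935891407536545), np.float64(0.49943061100563757))
-0.36 3085 (np.float64(0.5712979897340594), np.float64(0.4569312987222375))
-0.33 9431 (np.float64(0.5933034235970577), np.float64(0.45616743737309684))
-0.3 603 (np.float64(0.8902042815459265), np.float64(0.39684399035069884))
-0.27 0 None
-0.24 254 (np.float64(0.9638322388122658), np.float64(0.3171752599318185))
-0.21 273 (np.float64(0.9586731660166706), np.float64(0.3178863003797199))
```

Emit:
drive_tool(rows=[{"fingers": 1, "offset": [0.02, 0.05, 0], "turn": 0}, {"fingers": 1, "offset": [0.05, 0.09, 0], "turn": 0}, {"fingers": 1, "offset": [0.0677, 0.1108, 0], "turn": 0}, {"fingers": 1, "offset": [0.0677, 0.1108, 0.03], "turn": 0}, {"fingers": 1, "offset": [0.0677, 0.1108, 0.08], "turn": 0}, {"fingers": 1, "offset": [0.0677, 0.1108, 0.12], "turn": 0}, {"fingers": 1, "offset": [0.0677, 0.1108, 0.145], "turn": 0}, {"fingers": 1, "offset": [0.0677, 0.1108, 0.16], "turn": 0}, {"fingers": 1, "offset": [0.0677, 0.1108, 0.16], "turn": 0}, {"fingers": 1, "offset": [0.0677, 0.1108, 0.16], "turn": 0}])

```text
time: 22.25
ee_pos: [0.4751, -0.2725, 0.039]
tcp_rot: [3.136, -0.183, 0.003]
ft_force: [0.8, -0.6, -0.1]
gripper_width: -0.0
```

Emit:
drive_tool(rows=[{"fingers": 1, "offset": [-0.003, 0, 0], "turn": 0}, {"fingers": 1, "offset": [-0.006, 0, 0], "turn": 0}, {"fingers": 1, "offset": [-0.009, 0, 0], "turn": 0}, {"fingers": 1, "offset": [-0.012, 0, 0], "turn": 0}, {"fingers": 1, "offset": [-0.015, 0, 0], "turn": 0}, {"fingers": 1, "offset": [-0.015, 0, 0], "turn": 0}])

```text
time: 23.0
ee_pos: [0.4592, -0.2703, 0.0381]
tcp_rot: [-3.136, 0.184, -0.0]
ft_force: [0.6, -0.3, 1.1]
gripper_width: -0.0002
```

Emit:
drive_tool(rows=[{"fingers": 1, "offset": [-0.002, 0, 0], "turn": 0}, {"fingers": 1, "offset": [-0.004, 0, 0], "turn": 0}, {"fingers": 1, "offset": [-0.006, 0, 0], "turn": 0}, {"fingers": 1, "offset": [-0.006, 0, 0], "turn": 0}])

```text
time: 23.5
ee_pos: [0.4533, -0.2696, 0.038]
tcp_rot: [-3.136, 0.184, 0.0]
ft_force: [0.3, 0.2, 0.1]
gripper_width: -0.0002
```

Emit:
drive_tool(rows=[{"fingers": 1, "offset": [-0.002, 0, 0], "turn": 0}, {"fingers": 1, "offset": [-0.004, 0, 0], "turn": 0}, {"fingers": 1, "offset": [-0.006, 0, 0], "turn": 0}, {"fingers": 1, "offset": [-0.006, 0, 0], "turn": 0}])

```text
time: 24.0
ee_pos: [0.4477, -0.269, 0.0381]
tcp_rot: [3.136, -0.184, 0.001]
ft_force: [2.3, 0.6, 0.3]
gripper_width: -0.0001
```

Emit:
drive_tool(rows=[{"fingers": 1, "offset": [-0.002, 0, 0], "turn": 0}, {"fingers": 1, "offset": [-0.004, 0, 0], "turn": 0}, {"fingers": 1, "offset": [-0.006, 0, 0], "turn": 0}, {"fingers": 1, "offset": [-0.006, 0, 0], "turn": 0}])

```text
time: 24.5
ee_pos: [0.4407, -0.2683, 0.0379]
tcp_rot: [-3.136, 0.184, 0.002]
ft_force: [0.1, -1.5, 0.1]
gripper_width: 0.0001
```

Emit:
drive_tool(rows=[{"fingers": 1, "offset": [-0.002, 0, 0], "turn": 0}, {"fingers": 1, "offset": [-0.004, 0, 0], "turn": 0}, {"fingers": 1, "offset": [-0.006, 0, 0], "turn": 0}, {"fingers": 1, "offset": [-0.006, 0, 0], "turn": 0}])

```text
time: 25.0
ee_pos: [0.4352, -0.2675, 0.038]
tcp_rot: [-3.136, 0.184, 0.001]
ft_force: [-0.6, 0.5, -0.9]
gripper_width: 0.0001
```

Force is gone, so it has probably sprung open. I'll back off slightly, lift and check.

Emit:
drive_tool(rows=[{"fingers": 1, "offset": [0.008, 0, 0], "turn": 0}, {"fingers": 1, "offset": [0.008, 0, -0.03], "turn": 0}, {"fingers": 1, "offset": [0.008, 0, -0.08], "turn": 0}, {"fingers": 1, "offset": [0.0, -0.03, -0.14], "turn": 0}, {"fingers": 1, "offset": [-0.02, -0.09, -0.16], "turn": 0}, {"fingers": 1, "offset": [-0.02, -0.13, -0.16], "turn": 0}, {"fingers": 1, "offset": [-0.02, -0.13, -0.16], "turn": 0}, {"fingers": 1, "offset": [-0.02, -0.13, -0.16], "turn": 0}])

```text
time: 26.0
ee_pos: [0.4313, -0.1361, 0.1981]
tcp_rot: [3.136, -0.183, 0.0]
ft_force: [0.9, -0.0, 0.1]
gripper_width: -0.0002
```

Run:
```python
from h import *
c=wrist(); s=ctrl.state(); print(s["ee_pos"],s["time"],s["ft_force"])
P,q=blk(c)
for t in ["squeeze_point","lever_tip"]:
    for r in ctrl.tip_of(c,t)[:2]: print("tip",t,r["pixel"],round(r["score"],2),pl(ww(c,r["pixel"],.05)))
Z=P[...,2]
for xb in range(-205,-90,16):
    m=(Z>.036)&(Z<.06)&(abs(q[...,0]-xb)<3)&(q[...,1]>-7)&(q[...,1]<80)
    if m.sum()>3: print(xb,m.sum(),np.round(np.percentile(q[m][:,1],[2,98]),1))
# side view of pin region
d=ctrl.capture("side"); a=cv2.resize(d["img"][190:310,260:380],(480,480),interpolation=2)
b=cv2.resize(c["img"][60:260,150:500],(700,400),interpolation=2)[:, :320]; b=cv2.resize(b,(320,480)) if 0 else np.vstack([b,np.zeros((80,320,3),np.uint8)])
cv2.imwrite("pics/f.png",np.hstack([a,b])); cv2.imwrite("pics/w7.png",c["img"])
```

```text
[ 0.4311 -0.1365  0.1978] 26.05 [ 0.2375 -0.1136  0.014 ]
block 915 [46.1  0.1] [26.1 31. ] 88.5 0.0761109183263744
tip squeeze_point [411.8, 185.3] 0.69 [-138.7237   34.5182]
tip lever_tip [445.0, 201.3] 0.56 [-177.1469   51.3627]
-189 47 [52.7 60.3]
-173 30 [45.6 51.8]
-157 31 [37.  45.4]
-141 89 [30.1 45.4]
-125 92 [23.6 38.3]
-109 93 [17.4 31.2]
-93 100 [ 8.  23.8]
```

View pics/f.png

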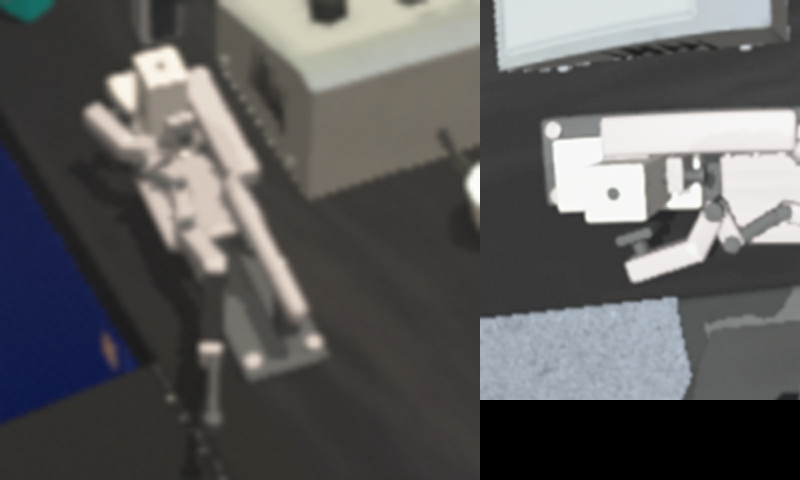

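```bash
python3 -c "
from workcell import ctrl; print(ctrl.finish_job())"
```

```text
the job is handed in; nothing more can be done
None
```

The pin is pressed and the job is handed in, at about 26 s of the 72 s allowed. The pin's final depth is inferred, because no camera view showed it directly.

- **Block:** I chose the plain aluminium block, not the purple or turquoise look-alikes. It went onto the nest table with the pin towards the moving jaw. I slid it in until the stop screw was felt and held about 8 N for over half a second.
- **Squeeze:** I pushed the handle from outside; the highest force I read was about 11 N, and readings came only at the end of each move. It went over centre and stayed locked when let go, with the grip at y ≈ 4.5 mm.
- **Release:** Pulling the lever outward took about 2 N and the jaws sprang open.

**Last checks:**
- The handle was back at its starting open position (grip at y ≈ 34.5 mm), and the lever is back out with it.
- The block was standing at about (46, 0) mm in the pliers' frame. Its last angle reading was 1.5° off square, against 0.3° just after locking. I took that as measurement noise and did not re-measure it.
- I judged the pin pressed from the jaw having locked onto it and the block having been pushed back against the anvil.
- I did not measure the bystanders' positions again at the end; no unexpected contact force showed up on the way.

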